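Find the heavier centrifuge bucket and hold it over the photo plate

ROBOT

A 7-joint arm with a two-finger parallel gripper is mounted at the origin on the work surface. World frame = base frame: x ahead of the robot, y to its left, z up, the work surface at z = 0. Lengths are in m, angles in rad, forces in N, time in s.
With the tool pointing down it reaches from about 0.4 to 0.85 m from the base axis. Payload 10.4 kg.
Tool frame: the origin (TCP) lies midway between the tips of the shut fingers; the grasp point (between the pads) lies 19 mm behind it (robot.grip_point_offset is the z of the grasp point in the tool frame, in m); z points along the fingers, y is the line along which they close (so a half turn about z gives the same grasp; the last joint's range is limited). The gripper opens to 87 mm and grips with 3 to 60 N. Pads are 19 mm wide; open, the fingers measure 117 mm over their backs; the gripper's body (75 mm by 190 mm) begins 51 mm behind the grasp point.
Start: joints at [-1.323, 0.332, -0.065, 1.46, 0.022, 1.35, -0.088], TCP at [0.167, 0.602, 0.223] pointing down, gripper open.
Joint ranges: [-2.6, 2.6], [-0.5, 2.12], [-1.47, 1.34], [0.16, 2.42], [-1.27, 4.41], [0.06, 2.06], [-2.6, 2.6]. Speed limits (rad/s): [2.22, 2.22, 2.79, 2.79, 3.14, 3.14, 3.14].

INTERFACE

Orientations are given as a rotation vector (axis times angle).
In Python, from plant import robot gives the robot as it stands.
- The arm moves only by the shell command python3 -m handwheel 'ROWS'. ROWS is JSON, a list of rows, each a list of 3 entries, a list of its own where there are three numbers: the shift along the tool's x, y, z in units of 60 mm (1.0 is 60 mm), then the turn about the tool's z in units of 8 degrees (1.0 is 8 degrees), then the opening, from 0 (shut) to 1 (fully open). A call has 1 to 10 rows; each row is the pose to reach, as a shift and turn from the pose commanded when the call began, along the tool's axes at that moment; what a row does not reach only later rows make up. A row lasts 1/8 s, in which the tool goes at most 62.5 mm and 10.7 degrees, less where a joint would pass 70% of its speed; a pose out of reach is approached as far as the arm can. A call with a gripper value outside its range is refused whole. The fingers move at their own pace and stop on an object; the grip force is fixed at half the most. Time passes only in rows, so rows that repeat a pose let the fingers close. It gives the time, the measured TCP pose, the force, the opening and the grip force at its end, in the units of the state.
- robot.read_state(): the state, without advancing time (a new reading comes with each control period).
- robot.snapshot(name): name is "scene" or "top"; returns a dict with "img" (480x640x3 uint8, red, green, blue), "mtx" (3x3 intrinsics, pixels), "pose" (4x4, takes a point from camera to world coordinates). Camera axes: x right, y down, z forward; pixel columns grow to the right and rows downward; lengths in m; the calibration is good to about 2 mm. A picture is of the moment at which its call begins. There is no depth.
- robot.job_done(): hands the job in; it is judged then, once.
The state is a dict: "t": time; "q": joint angles; "joint_vel": joint speeds; "joint_efforts": joint torques, N m; "ee_pos": TCP position; "ee_rot": TCP orientation; "force": force on the tool from outside, world axes, zero at the start; "wrist_torque": the same for the moment, N m; "width": finger opening in m; "gripper_force": force on a finger pad.
Only numpy, scipy, OpenCV 4.12 (cv2) and the standard library are available. Lean on these libraries where they do the work, as an engineer would, in place of code of your own. Each camera call takes 0.05 s, during which the arm holds its last target. There are 200 camera calls.

TASK

One of the two red-capped aluminium buckets in the blue rack has been packed heavier than the other: lift each clear of the rack in turn, feel which is heavier, and set the lighter one back properly in a rack well. Then hold the heavier one upright and still in the gripper over the middle of the round white plate of the photo stand, with its underside about 7 cm above the plate, and finish while still holding it there. Keep the buckets upright throughout and do not disturb the other things on the bench.

Things in the scene. Friction and masses are not known exactly. Their poses are not given: they have to be found in the camera images.
- bucket_a: sealed centrifuge bucket: aluminium cylinder 44 mm in diameter, red cap of the same diameter from 70 to 92 mm height, red nub 18 mm wide up to 102 mm. Origin: centre of underside, z up its axis. Starts in one of the rack wells; grip its side above the rack with about 30 N. Looks like bucket_b, but one weighs 0.24 to 0.32 kg, the other 0.47 to 0.59 kg: only lifting tells which.
- bucket_b: sealed centrifuge bucket: aluminium cylinder 44 mm in diameter, red cap of the same diameter from 70 to 92 mm height, red nub 18 mm wide up to 102 mm. Origin: centre of underside, z up its axis. Starts in one of the rack wells; grip its side above the rack with about 30 N. Looks like bucket_a, but one weighs 0.24 to 0.32 kg, the other 0.47 to 0.59 kg: only lifting tells which.
- rack: fixed blue plastic block, 105 x 235 x 30 mm (x, y, z), with two round wells 50 mm in diameter and 15 mm deep, 120 mm apart along its y axis, mouths chamfered. Origin: centre of its underside on the bench; z up.
- well_left (a point): centre of the floor of the well at the rack's +y end, 15 mm above the bench; a bucket standing in the well has its origin here, give or take 3 mm of play sideways
- well_right (a point): centre of the floor of the well at the rack's -y end, 15 mm above the bench; the same otherwise
- photo_stand: fixed photo stand: grey disc 130 mm in diameter, 20 mm high, with a round white plate on top, and behind it along the stand's +x axis a small camera on a post 165 mm from the disc's centre (up to 155 mm above the bench; its lens comes to 125 mm from the disc's axis). Origin: centre of the disc's underside on the bench; z up.
- plate_top (a point): centre of the white plate's upper surface, 20 mm above the bench
- short_bucket: bystander: shorter aluminium bucket with a blue cap, 44 mm in diameter, 75 mm high with its nub; origin centre of underside. Not to be weighed or moved.
- jar: bystander: small clear jar with a red lid, 44 mm in diameter, 62 mm high, standing between the rack and the photo stand; origin centre of underside
- wash_bottle: bystander: white bottle with a blue cap, 66 mm in diameter, 150 mm high; origin centre of underside
- tube_cup: bystander: clear cup of capped sample tubes, 84 mm in diameter, 96 mm high with the tubes; origin centre of underside
- rotor_key: bystander: grey T-handled steel key lying flat, 105 mm long and 80 mm across its handle, 16 mm high; origin on its underside, 30 mm from the handle end of the shaft
- waste_tub: bystander: open clear plastic tub, 110 x 110 x 80 mm; origin centre of underside
- beaker: bystander: open glass beaker, 70 mm in diameter, 85 mm high; origin centre of underside
There are look-alikes about, which are no part of the job. What is shaped like the bucket_b but green or yellow is not meant.

How it is judged:
By the outcome, as a careful person would: the job done as asked, in the order asked, and still so for the second after the job is handed in, while the arm keeps its last pose, push and grip.
It also fails if it takes over 61 s, if anything falls off the work surface, if the arm or the gripper's body presses on something with over 40 N, if the wrist force passes 120 N, or if a joint passes its speed limit or range.

## Working session

There is one attempt and no reset: what is moved stays moved. The work goes in short steps, Python scripts to look and compute and a shell command to move; the robot and the scene stay as the last step left them, time stands still between calls to the robot, and variables do not carry over. Pictures are saved under pics/ and viewed, at most 10 in all, crops included, and the job is handed in when it is done.

```bash
mkdir -p pics; ls; python3 - <<'E'
from plant import robot
import cv2,numpy as np
for n in("scene","top"):
    s=robot.snapshot(n);cv2.imwrite(f"pics/{n}0.png",s["img"][:,:,::-1]);np.savez(f"pics/{n}0.npz",m=s["mtx"],p=s["pose"])
    print(n,s["mtx"].round(1).tolist(),s["pose"].round(3).tolist())
print(robot.read_state(),robot.grip_point_offset)
E
```

```text
pics
scene [[493.2, 0.0, 315.3], [0.0, 493.2, 242.4], [0.0, 0.0, 1.0]] [[0.523, 0.498, -0.692, 1.449], [0.852, -0.291, 0.435, -0.554], [0.015, -0.817, -0.576, 0.761], [0.0, 0.0, 0.0, 1.0]]
top [[592.7, 0.0, 315.0], [0.0, 592.7, 235.6], [0.0, 0.0, 1.0]] [[0.009, -0.99, 0.139, 0.359], [-1.0, -0.01, -0.005, -0.007], [0.006, -0.139, -0.99, 1.54], [0.0, 0.0, 0.0, 1.0]]
{'t': 0.1, 'q': array([-1.32257173,  0.3328137 , -0.06469961,  1.46083934,  0.02163048,
        1.34988062, -0.08851852]), 'joint_vel': array([ 0.00174741, -0.001913  , -0.00029606, -0.00385143, -0.00137382,
       -0.00012002, -0.00058061]), 'joint_efforts': array([ 1.00090587e-03, -6.24545789e+01,  2.40711268e-02, -3.90714276e+01,
       -6.15073903e-02,  3.65975127e-02,  3.38640211e-05]), 'ee_pos': array([0.16712773, 0.6018959 , 0.22183895]), 'ee_rot': array([-4.24089637e-01, -3.11275141e+00,  1.95062524e-03]), 'force': array([-0.11748333, -0.14651996, -0.50874845]), 'wrist_torque': array([ 0.00376556, -0.00849219, -0.00611363]), 'gripper_force': 0.0, 'width': 0.08694365022342238} -0.0187
```

View pics/scene0.png

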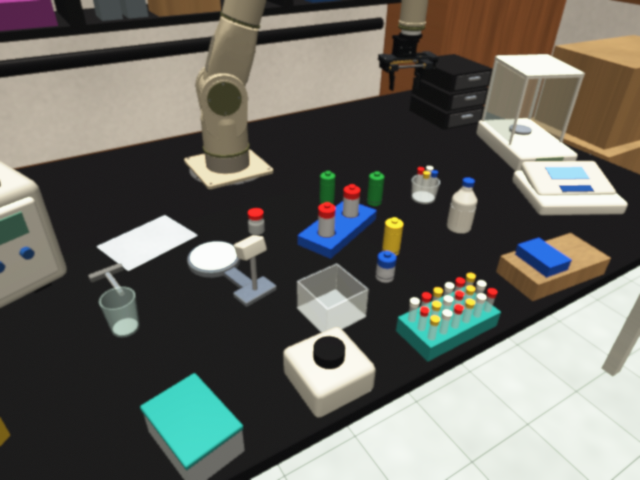

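View pics/top0.png

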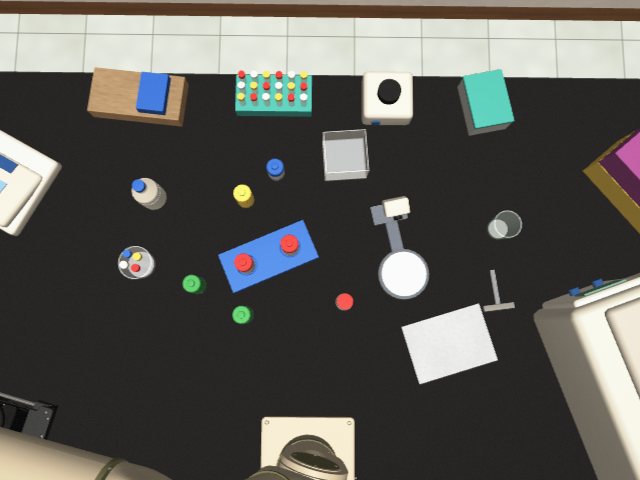

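The overview shows the rack with its two red-capped buckets near (243,263) and (289,244) in the top view. The plate is near (403,273) and the jar lid near (344,301). I'll enlarge this area.

```bash
cat > h.py <<'E'
import numpy as np,cv2
def w(n,u,v,z):
    d=np.load(f"pics/{n}0.npz");m,p=d["m"],d["p"]
    r=p[:3,:3]@np.linalg.solve(m,[u,v,1.]);c=p[:3,3]
    return (c+r*(z-c[2])/r[2])[:3]
def px(n,X):
    d=np.load(f"pics/{n}0.npz");m,p=d["m"],d["p"]
    c=p[:3,:3].T@(np.array(X)-p[:3,3]);return (m@c/c[2])[:2]
E
python3 - <<'E'
import cv2
im=cv2.imread("pics/top0.png")[185:335,180:440]
cv2.imwrite("pics/c1.png",cv2.resize(im,None,fx=3,fy=3,interpolation=cv2.INTER_CUBIC))
im=cv2.imread("pics/scene0.png")[160:280,180:420]
cv2.imwrite("pics/c2.png",cv2.resize(im,None,fx=3.3,fy=3.3,interpolation=cv2.INTER_CUBIC))
E
```

```text
(no output)
```

View pics/c1.png

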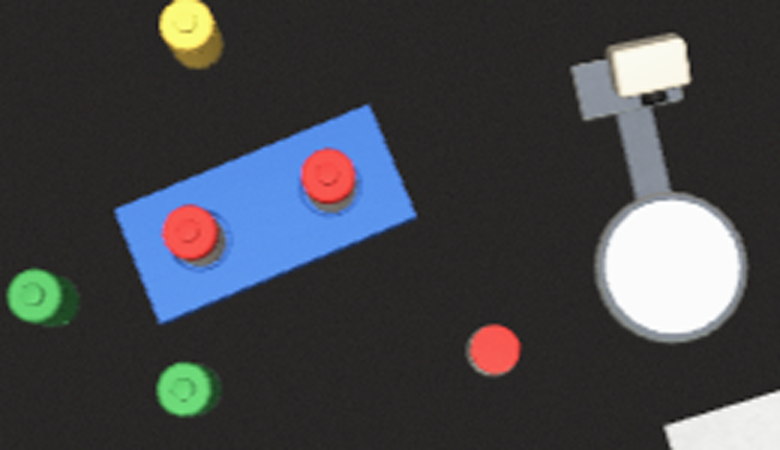

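View pics/c2.png

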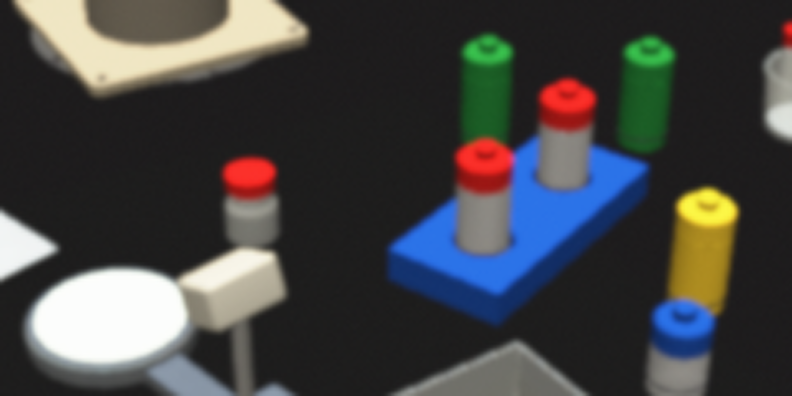

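The crop shows rack corners at (115,209), (369,104), (415,216) and (161,323). The red caps are at (190,232) and (328,176), the plate at (671,267), the jar lid at (493,349), and the greens at (35,296) and (185,389).

```bash
python3 - <<'E'
import numpy as np,cv2
from h import *
f=lambda x,y,z:w("top",(x+.5)/3-.5+180,(y+.5)/3-.5+185,z)
C=np.array([f(*c,.03) for c in[(115,209),(369,104),(415,216),(161,323)]])
print("rack",C.round(3).tolist(),"mid",C.mean(0).round(4)); e=[np.linalg.norm(C[i]-C[i-1]) for i in range(4)];print(np.round(e,3))
d=(C[0]+C[3]-C[1]-C[2])/2;d/=np.linalg.norm(d);print("rack y dir",d.round(3),np.degrees(np.arctan2(d[1],d[0])))
print("wells L,R",C.mean(0)+.06*d,C.mean(0)-.06*d)
for n,x,y,z in[("L",190,232,.107),("R",328,176,.107),("plate",671,267,.02),("jar",493,349,.062),("g1",35,296,.092),("g2",185,389,.092),("yel",187,27,.092),("cam",650,65,.155)]:
    p=f(x,y,z);print(n,p.round(4),px("scene",p).round(0), "c2",((px("scene",p)-[180,160])*3.3).round(0))
from scipy.spatial.transform import Rotation as R
print(R.from_rotvec([-4.24089637e-01, -3.11275141e+00,  1.95062524e-03]).as_matrix().round(3))
E
```

```text
rack [[0.52, 0.233, 0.03], [0.613, 0.017, 0.03], [0.516, -0.023, 0.03], [0.423, 0.191, 0.03]] mid [0.5181 0.1046 0.03  ]
[0.105 0.235 0.105 0.233]
rack y dir [-0.398  0.918  0.   ] 113.42855806566541
wells L,R [0.49423296 0.1596438  0.03      ] [0.54194559 0.04953701 0.03      ]
L [0.4935 0.1596 0.107 ] [351. 188.] c2 [566.  92.]
R [0.5403 0.0487 0.107 ] [326. 206.] c2 [483. 152.]
plate [ 0.4757 -0.2428  0.02  ] [214. 254.] c2 [111. 312.]
jar [ 0.4032 -0.0882  0.062 ] [256. 211.] c2 [250. 167.]
g1 [0.4415 0.2857 0.092 ] [376. 174.] c2 [647.  48.]
g2 [0.3678 0.162  0.092 ] [327. 174.] c2 [486.  46.]
yel [0.6657 0.1683 0.092 ] [393. 221.] c2 [703. 201.]
cam [ 0.6255 -0.207   0.155 ] [249. 235.] c2 [228. 248.]
[[-0.964  0.268 -0.   ]
 [ 0.268  0.964 -0.001]
 [-0.    -0.001 -1.   ]]
```

Rack side lengths (105 by 235 mm) and the scene-camera reprojections both agree with the measurements. I'll go above the left bucket first, with the fingers turned to close across the rack.

```bash
cat >> h.py <<'E'
def go(*targets):
    from plant import robot
    from scipy.spatial.transform import Rotation as R
    s=robot.read_state();M=R.from_rotvec(s["ee_rot"]).as_matrix()
    print("t",round(s["t"],2),"pos",s["ee_pos"].round(4),"yaw y",np.degrees(np.arctan2(M[1,1],M[0,1])).round(1),"F",s["force"].round(2),"w",round(s["width"],4),"gf",round(s["gripper_force"],1),"q",s["q"].round(2), "tilt",M[:,2].round(4))
    for p in targets: print(p,(M.T@(np.array(p)-s["ee_pos"])/.06).round(3))
E
python3 -c "
from h import *;go((.494,.1596,.2))"
```

```text
t 0.1 pos [0.1671 0.6019 0.2218] yaw y 74.5 F [-0.12 -0.15 -0.51] w 0.0869 gf 0.0 q [-1.32  0.33 -0.06  1.46  0.02  1.35 -0.09] tilt [-3.0e-04 -1.2e-03 -1.0e+00]
(0.494, 0.1596, 0.2) [-7.221 -5.645  0.372]
```

```bash
python3 -m handwheel '[[[-0.7,-0.55,0.03],0.6,1],[[-1.5,-1.2,0.1],1.4,1],[[-2.4,-1.85,0.15],2.2,1],[[-3.3,-2.55,0.2],3,1],[[-4.2,-3.25,0.25],3.8,1],[[-5.1,-3.95,0.3],4.6,1],[[-5.9,-4.6,0.35],5.4,1],[[-6.6,-5.15,0.37],6,1],[[-7.22,-5.645,0.37],6.4,1],[[-7.22,-5.645,0.37],6.4,1]]'; python3 -c "
from h import *;go((.494,.1596,.0563))"
```

```text
t: 1.35
ee_pos: [0.496, 0.155, 0.2002]
ee_rot: [1.738, 2.615, -0.002]
force: [-1.0, 1.0, -0.7]
width: 0.0871
gripper_force: 0.0
t 1.35 pos [0.496  0.155  0.2002] yaw y 22.8 F [-0.98  1.02 -0.66] w 0.0871 gf 0.0 q [-0.77  0.11  0.4   1.79 -0.04  1.25  0.05] tilt [ 5.0e-04 -1.6e-03 -1.0e+00]
(0.494, 0.1596, 0.0563) [ 8.800e-02 -1.000e-03  2.398e+00]
```

```bash
python3 -m handwheel '[[[0,0,0],0,1],[[0,0,0],0,1]]'>/dev/null; python3 -c "
from h import *;go((.494,.1596,.0563))"
```

```text
t 1.6 pos [0.4933 0.1614 0.2002] yaw y 23.4 F [-0.16  0.22  0.22] w 0.0869 gf 0.0 q [-0.77  0.11  0.4   1.79 -0.04  1.25  0.05] tilt [-5.e-04  3.e-04 -1.e+00]
(0.494, 0.1596, 0.0563) [-0.034  0.     2.398]
```

```bash
python3 -m handwheel '[[[0,0,0.4],0,1],[[0,0,0.9],0,1],[[0,0,1.4],0,1],[[0,0,1.8],0,1],[[0,0,2.1],0,1],[[0,0,2.3],0,1],[[0,0,2.4],0,1],[[0,0,2.4],0,1],[[0,0,2.4],0,1]]'; python3 -m handwheel '[[[0,0,0],0,0],[[0,0,0],0,0],[[0,0,0],0,0],[[0,0,0],0,0],[[0,0,0],0,0],[[0,0,0],0,0],[[0,0,0],0,0]]';python3 -c "
from h import *;go((.494,.1596,.0563))"
```

```text
t: 2.72
ee_pos: [0.4944, 0.1603, 0.057]
ee_rot: [1.727, 2.624, 0.002]
force: [0.1, 0.7, 0.0]
width: 0.0867
gripper_force: 0.0
t: 3.6
ee_pos: [0.4941, 0.1601, 0.0563]
ee_rot: [1.727, 2.624, 0.0]
force: [0.6, -0.0, -0.3]
width: 0.044
gripper_force: 30.0
t 3.6 pos [0.4941 0.1601 0.0563] yaw y 23.3 F [ 0.62 -0.04 -0.28] w 0.044 gf 30.0 q [-0.74  0.27  0.38  1.94 -0.12  0.95  0.11] tilt [ 2.e-04  1.e-04 -1.e+00]
(0.494, 0.1596, 0.0563) [-0.007 -0.004  0.001]
```

Gripped at 44 mm. I'll lift slowly by 60 mm and weigh.

```bash
python3 -m handwheel '[[[0,0,-0.05],0,0],[[0,0,-0.15],0,0],[[0,0,-0.3],0,0],[[0,0,-0.5],0,0],[[0,0,-0.7],0,0],[[0,0,-0.85],0,0],[[0,0,-0.95],0,0],[[0,0,-1],0,0],[[0,0,-1],0,0],[[0,0,-1],0,0]]' >/dev/null; for i in 1 2 3; do python3 -m handwheel '[[[0,0,0],0,0],[[0,0,0],0,0]]' | grep force:; done; python3 - <<'E'
from h import *
from plant import robot
go((.494,.1596,.0563))
s=robot.snapshot("scene");cv2.imwrite("pics/l1.png",cv2.resize(s["img"][140:260,240:420,::-1],None,fx=3,fy=3))
E
```

```text
force: [0.1, -0.2, -2.5]
gripper_force: 30.0
force: [-0.3, -0.1, -2.0]
gripper_force: 30.0
force: [0.5, 0.0, -2.0]
gripper_force: 30.0
t 5.6 pos [0.494  0.16   0.1163] yaw y 23.3 F [ 0.49  0.03 -1.99] w 0.0437 gf 30.0 q [-0.76  0.19  0.4   1.89 -0.08  1.08  0.08] tilt [ 0.e+00  1.e-04 -1.e+00]
(0.494, 0.1596, 0.0563) [-0.007 -0.003  1.001]
```

View pics/l1.png

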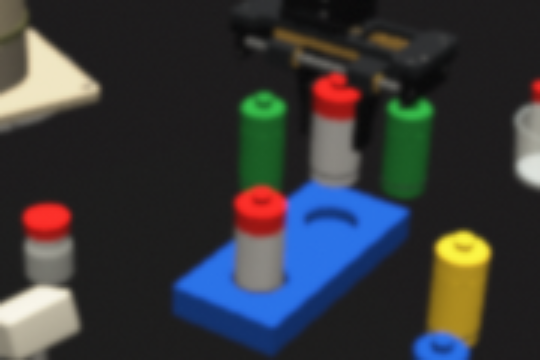

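The left bucket is held upright with its bottom clear of the rack (held bucket at about (335,130) in the crop, empty well at (330,215)). The force is about 2.2 N, so it seems to be the lighter one. I'll set it back and weigh the other.

```bash
python3 -m handwheel '[[[0,0,0.1],0,0],[[0,0,0.25],0,0],[[0,0,0.4],0,0],[[0,0,0.55],0,0],[[0,0,0.7],0,0],[[0,0,0.82],0,0],[[0,0,0.9],0,0],[[0,0,0.96],0,0],[[0,0,1],0,0],[[0,0,1],0,0]]'; python3 -m handwheel '[[[0,0,0],0,0],[[0,0,0],0,0.6],[[0,0,0],0,1],[[0,0,0],0,1],[[0,0,0],0,1],[[0,0,0],0,1]]'; python3 -m handwheel '[[[0,0,-0.1],0,1],[[0,0,-0.3],0,1],[[0,0,-0.6],0,1],[[0,0,-1],0,1],[[0,0,-1.4],0,1],[[0,0,-1.8],0,1],[[0,0,-1.8],0,1],[[0,0,-1.8],0,1]]'; python3 - <<'E'
from h import *
from plant import robot
go((.541,.0490,.1643))
s=robot.snapshot("scene");cv2.imwrite("pics/l2.png",cv2.resize(s["img"][140:260,240:420,::-1],None,fx=3,fy=3))
E
```

```text
t: 6.9
ee_pos: [0.4941, 0.16, 0.0564]
ee_rot: [1.728, 2.624, 0.0]
force: [-0.9, -0.4, -2.4]
width: 0.0437
gripper_force: 30.0
t: 7.65
ee_pos: [0.494, 0.16, 0.0564]
ee_rot: [-1.727, -2.624, -0.0]
force: [0.0, -0.1, -1.0]
width: 0.0825
gripper_force: 0.0
t: 8.65
ee_pos: [0.4938, 0.16, 0.1642]
ee_rot: [-1.727, -2.624, -0.0]
force: [-1.0, -0.6, -0.4]
width: 0.0868
gripper_force: 0.0
t 8.65 pos [0.4938 0.16   0.1642] yaw y 23.3 F [-1.01 -0.63 -0.38] w 0.0868 gf 0.0 q [-0.77  0.14  0.4   1.84 -0.06  1.18  0.06] tilt [-1.e-04  2.e-04 -1.e+00]
(0.541, 0.049, 0.1643) [-2.01e+00 -8.00e-03 -1.00e-03]
```

View pics/l2.png

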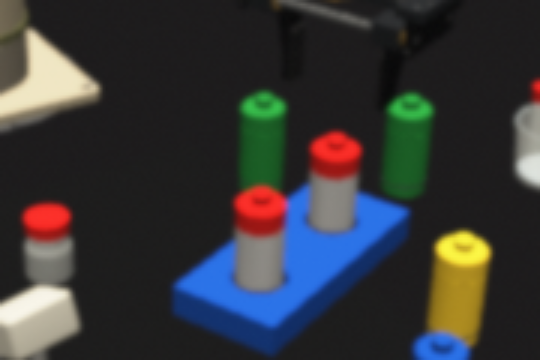

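The left bucket stands upright in its well again, at (335,185) in the crop. Now the right one.

```bash
python3 -m handwheel '[[[-0.3,0,0],0,1],[[-0.8,0,0],0,1],[[-1.3,0,0],0,1],[[-1.7,0,0],0,1],[[-2.01,0,0],0,1],[[-2.01,0,0],0,1],[[-2.01,0,0],0,1],[[-2.01,0,0],0,1]]' | grep pos; python3 -m handwheel '[[[0,0,0.2],0,1],[[0,0,0.6],0,1],[[0,0,1],0,1],[[0,0,1.3],0,1],[[0,0,1.6],0,1],[[0,0,1.75],0,1],[[0,0,1.8],0,1],[[0,0,1.8],0,1]]'; python3 -m handwheel '[[[0,0,0],0,0],[[0,0,0],0,0],[[0,0,0],0,0],[[0,0,0],0,0],[[0,0,0],0,0],[[0,0,0],0,0],[[0,0,0],0,0]]'; python3 -m handwheel '[[[0,0,-0.05],0,0],[[0,0,-0.15],0,0],[[0,0,-0.3],0,0],[[0,0,-0.5],0,0],[[0,0,-0.7],0,0],[[0,0,-0.85],0,0],[[0,0,-0.95],0,0],[[0,0,-1],0,0],[[0,0,-1],0,0],[[0,0,-1],0,0]]' >/dev/null; for i in 1 2 3; do python3 -m handwheel '[[[0,0,0],0,0],[[0,0,0],0,0]]' | grep force:; done; python3 - <<'E'
from h import *
from plant import robot
go((.4757,-.2428,.16),(.4757,-.2428,.1313))
s=robot.snapshot("scene");cv2.imwrite("pics/l3.png",cv2.resize(s["img"][140:260,240:420,::-1],None,fx=3,fy=3))
E
```

```text
ee_pos: [0.5413, 0.0503, 0.1641]
t: 10.7
ee_pos: [0.542, 0.0493, 0.0566]
ee_rot: [1.727, 2.624, 0.001]
force: [-0.2, 0.2, 0.8]
width: 0.0872
gripper_force: 0.0
t: 11.58
ee_pos: [0.5417, 0.0493, 0.0563]
ee_rot: [1.727, 2.624, 0.0]
force: [-0.3, -0.2, -0.1]
width: 0.0426
gripper_force: 30.0
force: [0.2, 0.2, -5.3]
gripper_force: 30.0
force: [0.2, -0.3, -5.2]
gripper_force: 30.0
force: [-0.1, -1.0, -5.5]
gripper_force: 30.0
t 13.57 pos [0.5417 0.0493 0.1163] yaw y 23.3 F [-0.09 -0.96 -5.52] w 0.0429 gf 30.0 q [-0.6   0.25  0.49  1.83 -0.13  1.09  0.34] tilt [ 0.e+00  1.e-04 -1.e+00]
(0.4757, -0.2428, 0.16) [-4.036 -2.934 -0.728]
(0.4757, -0.2428, 0.1313) [-4.037 -2.934 -0.25 ]
```

View pics/l3.png

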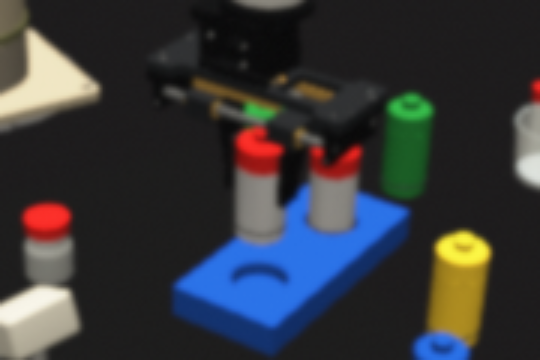

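The right bucket is held upright above the empty well at (260,275). It reads about 5.3 N, or 0.54 kg, so it is the heavier one. I'll carry it to the plate.

```bash
python3 -m handwheel '[[[0,0,-0.3],0,0],[[-0.3,-0.2,-0.6],0,0],[[-0.8,-0.6,-0.73],0,0],[[-1.3,-0.95,-0.73],0,0],[[-1.8,-1.3,-0.73],0,0],[[-2.3,-1.7,-0.73],0,0],[[-2.8,-2.05,-0.73],0,0],[[-3.3,-2.4,-0.73],0,0],[[-3.75,-2.7,-0.73],0,0],[[-4.035,-2.935,-0.73],0,0]]'|grep -v rot; python3 -m handwheel '[[[0,0,0],0,0],[[0,0,0],0,0],[[0,0,0.1],0,0],[[0,0,0.25],0,0],[[0,0,0.38],0,0],[[0,0,0.48],0,0],[[0,0,0.48],0,0],[[0,0,0.48],0,0],[[0,0,0.48],0,0],[[0,0,0.48],0,0]]'; python3 - <<'E'
from h import *
from plant import robot
go((.4757,-.2428,.1313))
for k,n,c in(("t","top",(200,320,180,460)),("s","scene",(150,290,180,400))):
    s=robot.snapshot(n);cv2.imwrite(f"pics/f{k}.png",cv2.resize(s["img"][c[0]:c[1],c[2]:c[3],::-1],None,fx=2.8,fy=2.8))
for z in (.09,.192): print(px("scene",(.4757,-.2428,z))-[180,150])
E
```

```text
t: 14.88
ee_pos: [0.4747, -0.2455, 0.1616]
force: [-0.6, 1.1, -4.6]
width: 0.043
gripper_force: 30.0
t: 16.12
ee_pos: [0.4757, -0.2427, 0.1315]
ee_rot: [1.727, 2.624, 0.0]
force: [-0.8, -0.5, -4.9]
width: 0.043
gripper_force: 30.0
t 16.12 pos [ 0.4757 -0.2427  0.1315] yaw y 23.3 F [-0.75 -0.54 -4.92] w 0.043 gf 30.0 q [-0.23  0.23  0.7   1.85 -0.17  1.12  0.94] tilt [ 4.e-04  1.e-04 -1.e+00]
(0.4757, -0.2428, 0.1313) [-0.001 -0.001  0.003]
[30.62126785 81.23910987]
[25.87965113 44.51327201]
```

View pics/fs.png

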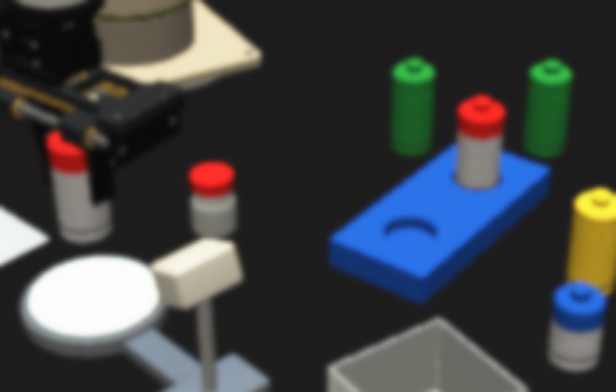

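The heavy bucket hangs upright over the plate. Its underside is at about (85,230), against a predicted (86,227). The light one stands in the left well and the bystanders are untouched. I'll let it settle and hand in.

```bash
python3 -m handwheel '[[[0,0,0],0,0],[[0,0,0],0,0],[[0,0,0],0,0],[[0,0,0],0,0],[[0,0,0],0,0],[[0,0,0],0,0]]'; python3 -c "
from plant import robot
print(robot.job_done())"
```

```text
t: 16.98
ee_pos: [0.4756, -0.2428, 0.1313]
ee_rot: [-1.727, -2.624, -0.0]
force: [-0.5, 0.1, -4.7]
width: 0.043
gripper_force: 30.0
the job is handed in; nothing more can be done
None
```

I handed the job in at 17 s: the lighter bucket (about 0.22 kg by feel) is back in the left well, and the heavier one (about 0.54 kg, from the right well) is held upright about 7 cm above the middle of the plate.

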